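Raise the detector along its bent rail and select the green range

ROBOT

A 6-joint arm with a two-finger parallel gripper is mounted at the origin on the work surface. World frame = base frame: x ahead of the robot, y to its left, z up, the work surface at z = 0. Lengths are in mm, angles in rad, forces in N, time in s.
With the tool pointing down it reaches from about 300 to 850 mm from the base axis. Payload 4.2 kg.
Tool frame: the origin (TCP) lies midway between the tips of the shut fingers; the grasp point (between the pads) lies 19 mm behind it; z points along the fingers, y is the direction in which the jaws open and shut (so a half turn about z gives the same grasp; the last joint's range is limited). The gripper opens to 91 mm and grips with 3 to 60 N. Pads are 32 mm wide; open, the fingers measure 118 mm over their backs; the gripper's body (76 mm by 178 mm) begins 60 mm behind the grasp point.
Start: joints at [1.252, 0.32, 1.565, -0, 1.257, -0.02], TCP at [169.267, 549.538, 213.976] pointing down, gripper open.
Joint ranges: [-3.11, 3.11], [-0.84, 2.01], [0.21, 2.61], [-1.34, 4.49], [0.05, 2.63], [-2.56, 2.56]. Speed limits (rad/s): [2.57, 2.57, 3.14, 3.14, 3.14, 3.14].

INTERFACE

Orientations are given as a 3x3 rotation matrix whose columns are the frame's x, y, z axes.
In Python, from station import state, get_image, camera_info, finish_job gives the robot as it stands.
- The arm moves only by the shell command python3 -m handwheel 'ROWS' [OPENING]. ROWS is JSON, a list of rows, each a list of 2 entries, a list of its own where there are three numbers: the shift along the world's x, y, z in m, then the turn, a rotation vector about the world's x, y, z in degrees. In form: [[[tx, ty, tz], [ax, ay, az]], ...]. A call has 1 to 12 rows; each row is the pose to reach, as a shift and turn from the pose commanded when the call began; what a row does not reach only later rows make up. A row lasts 1/10 s, in which the tool goes at most 50 mm and 8.59 degrees, less where a joint would pass 70% of its speed; a pose out of reach is approached as far as the arm can. A call with a gripper value outside its range is refused whole. OPENING is the closure in counts, from 0 (fully open) to 255 (shut), set as the call begins (- or left out, the last holds). The fingers move at their own pace and stop on an object; the grip force is fixed at half the most. Time passes only in rows, so rows that repeat a pose let the fingers close. It gives the time, the measured TCP pose, the force and the opening at its end, in the units of the state.
- state(): the state, without advancing time (a new reading comes with each control period).
- get_image(name): name is "scene" or "side" or "wrist"; returns the picture (480x640x3 uint8, blue, green, red); there is no depth.
- camera_info(name): a dict with "fx", "fy", "cx", "cy" (pixels), "R" (3x3) and "t" (3): a world point X has camera coordinates R X + t. Camera axes: x right, y down, z forward; pixel columns grow to the right and rows downward; lengths in mm; the calibration is good to about 2 mm. A picture is of the moment at which its call begins: read the wrist's pose just before it. camera_info takes no time and is no camera call; for the wrist camera it gives the pose at the moment of the call.
- finish_job(): hands the job in, once; it reports no verdict.
The state is a dict: "time": time; "joint_pos": joint angles; "qvel": joint speeds; "joint_efforts": joint torques, N m; "ee_pos": TCP position; "ee_rot": TCP orientation; "ft_force": force on the tool from outside, world axes, zero at the start; "torque": the same for the moment, N m; "finger_gap": finger opening in mm.
Only numpy, scipy, OpenCV 4.12 (cv2) and the standard library are available. Lean on these libraries where they do the work, as an engineer would, in place of code of your own. Each camera call takes 0.05 s, during which the arm holds its last target. There are 200 camera calls.

TASK

Slide the detector carriage up its bent guide rail, turning it with the bend, until it is fully home against the orange stop at the level top end, and leave it there hanging upright. Then click the selector on the range box round to the green dot and let go. Do not disturb the other things on the bench.

Things in the scene. Friction and masses are not known exactly. Their poses are not given: they have to be found in the camera images.
- rail: Fixed bent guide rail: white base 250 x 90 x 12 mm (long in x), steel rod of 12 mm diameter in its plane y = 0. Origin: centre of the base's underside; z up, x from the rod's low to its high end. Rod axis: from (-100, 0, 60) mm straight 45 mm at 40 deg above +x, then bending to level on an arc of radius 160 mm about (37.3, 0, -33.7) mm, then level 50 mm to the orange stop.
- rail_low (a point): Point on the rod's axis at the face of the dark lower flange (rail frame (-93.9, 0, 65.1) mm), where the carriage rests at the start; axes as the rail's. The flanges at both ends are 22 mm across; nothing else of the fixture stands above the rod.
- rail_bend0 (a point): Point on the rod's axis where the arc begins (rail frame (-65.5, 0, 88.9) mm, rod 40 degrees above level).
- rail_bend1 (a point): Point on the rod's axis where the arc ends and the rod becomes level (rail frame (37.3, 0, 126.3) mm).
- rail_stop (a point): Point on the rod's axis at the face of the orange upper stop flange (rail frame (87.3, 0, 126.3) mm); axes as the rail's.
- carriage: Detector carriage, about 280 g: aluminium bushing 30 mm long, 26 mm across, bore 16 mm (2 mm play all round on the rod), blue plate on top, black detector 28 mm across hanging to 53 mm below. Origin: bore centre; x along the bore towards the rod's high end, z to the plate. It starts on the lower flange, tilted with the rod: its plate leans 40 deg towards the rail's -x.
- carriage_face (a point): Centre of the carriage's upper end face, 15 mm along its x from the bore centre; it meets rail_stop when home (hanging about 2 mm lower). Let go on the slope the carriage slides down or sticks; on the level part it stays, its weight keeping the plate on top. Pushed without being turned with the bend it may jam.
- carriage_grip (a point): Middle of the blue handle plate, 40 mm from the bore centre along the carriage's z: grip it here across its thickness, with the tool along the plate. The plate is square to the bore, 12 mm thick (x), 96 mm wide (y), and reaches from 14 to 60 mm from the bore axis (z).
- range_box: Fixed range box, white, 110 x 110 x 40 mm, origin at the centre of its underside, z up. On top, round the selector, six 9 mm dots at 43 mm radius, 20 deg apart: dot k (0 to 5) lies at 230 - 20 k degrees counter-clockwise from the box's +x, seen from above. The fifth (k = 4, at 150 deg), on a green patch, is the green dot.
- selector (a joint): Angle of the selector (rad), growing clockwise seen from above. It clicks every 20 degrees (0.349 rad): 0 at the first dot, 1.396 at the green dot (fifth), 1.745 at the last. It starts on the first, second or third dot. Detent torque about 0.1 N m; let go, it springs into the nearest click.
- selector_grip (a point): On the selector's upright axis (the middle of the box), 67 mm above the bench. The black grip bar is 12 mm thick, 46 mm long and rises from 47 to 81 mm above the bench over a 48 mm disc; a white line marks its pointing end. At joint value q it points 230 deg minus q from the box's +x, counter-clockwise seen from above.
- tube_rack: Bystander: white test-tube rack with orange-capped tubes, 220 x 75 mm, 100 mm tall; origin at the centre of its underside.
- vial_a: Bystander: white vial, orange cap, 24 mm across, 45 mm tall; origin at the centre of its underside.
- vial_b: Bystander: white vial, blue cap, 24 mm across, 45 mm tall; origin at the centre of its underside.
- beaker: Bystander: glass beaker, 70 mm across, 85 mm tall; origin at the centre of its underside.
- reagent: Bystander: amber bottle, 64 mm across, 120 mm tall; origin at the centre of its underside.
- pipette: Bystander: white pipette lying on the bench, 265 mm long; origin at the centre of its underside.
There are look-alikes about, which are no part of the job. Leave any purple look-alike of the carriage alone. Leave any purple look-alike of the range_box alone.

How it is judged:
By the outcome, as a careful person would: the job done as asked, in the order asked, and still so for the second after the job is handed in, with the robot touching nothing.
It also fails if it takes over 54 s, if anything falls off the work surface, if the arm or the gripper's body presses on something with over 40 N, if the wrist force passes 120 N, or if a joint passes its speed limit or range.

## Working session

There is one attempt and no reset: what is moved stays moved. The work goes in short steps, Python scripts to look and compute and a shell command to move; the robot and the scene stay as the last step left them, time stands still between calls to the robot, and variables do not carry over. Pictures are saved under pics/ and viewed, about 8 in all and at most 12, crops included, and the job is handed in when it is done.

```bash
mkdir -p pics; ls; python3 - <<'E'
from station import *
import cv2
for n in("scene","side"):
    cv2.imwrite(f"pics/{n}1.png",get_image(n))
    c=camera_info(n);print(n,c)
s=state();print(s['time'],s['ee_rot'],s['ee_pos'])
E
```

```text
pics
scene {'fx': 468.48056564310946, 'fy': 468.48056564310946, 'cx': 317.8703129202142, 'cy': 251.3553335107792, 'R': array([[ 0.27785604,  0.96059623, -0.00713512],
       [ 0.82588292, -0.24267008, -0.50894856],
       [-0.49062554,  0.13552165, -0.86076737]]), 't': array([-175.27952717, -398.79732822, 1328.9423921 ])}
side {'fx': 476.28797132517406, 'fy': 476.28797132517406, 'cx': 318.5420945843572, 'cy': 237.92166418671542, 'R': array([[ 0.7583356 , -0.6516679 ,  0.01600218],
       [-0.31889105, -0.39227521, -0.86280279],
       [ 0.56853814,  0.64919112, -0.50528732]]), 't': array([-392.45237883,  283.61219517,  686.14528052])}
0.1 [[-9.55688251e-01  2.94380265e-01 -4.76598364e-04]
 [ 2.94380651e-01  9.55687023e-01 -1.53201207e-03]
 [ 4.48475093e-06 -1.60442727e-03 -9.99998713e-01]] [169.12519954 549.08801391 213.19933859]
```

View pics/scene1.png

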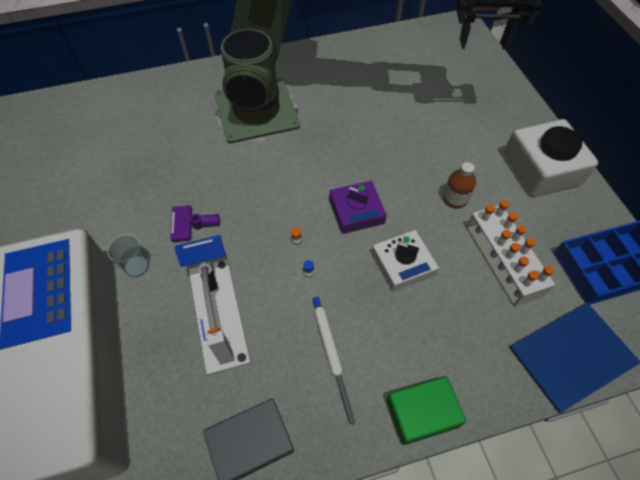

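View pics/side1.png

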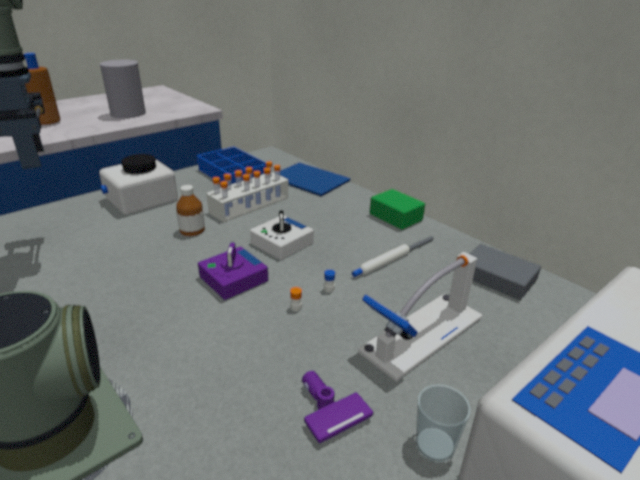

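The scene shows the purple carriage look-alike at (190,222) and the real blue-plated carriage at (200,252) on the rail. The purple box is at (357,205) and the white range box at (405,258). I choose the blue carriage and the white box, and check them in close crops.

```bash
python3 - <<'E'
import cv2,numpy as np
a=cv2.imread('pics/scene1.png');b=cv2.imread('pics/side1.png')
def c(im,x,y,w,h,k): return cv2.resize(im[y:y+h,x:x+w],None,fx=k,fy=k,interpolation=cv2.INTER_CUBIC)
o=np.zeros((600,800,3),np.uint8)
def put(i,x,y):o[y:y+i.shape[0],x:x+i.shape[1]]=i
put(c(a,165,225,90,150,4),0,0)      # scene rail 360x600
put(c(b,355,245,135,135,3.2),368,0)  # side rail 432x432
put(c(a,368,225,75,65,2.5),368,435)
put(c(b,245,205,75,60,2.5),580,435)
cv2.imwrite('pics/crop1.png',o)
E
```

```text
(no output)
```

View pics/crop1.png

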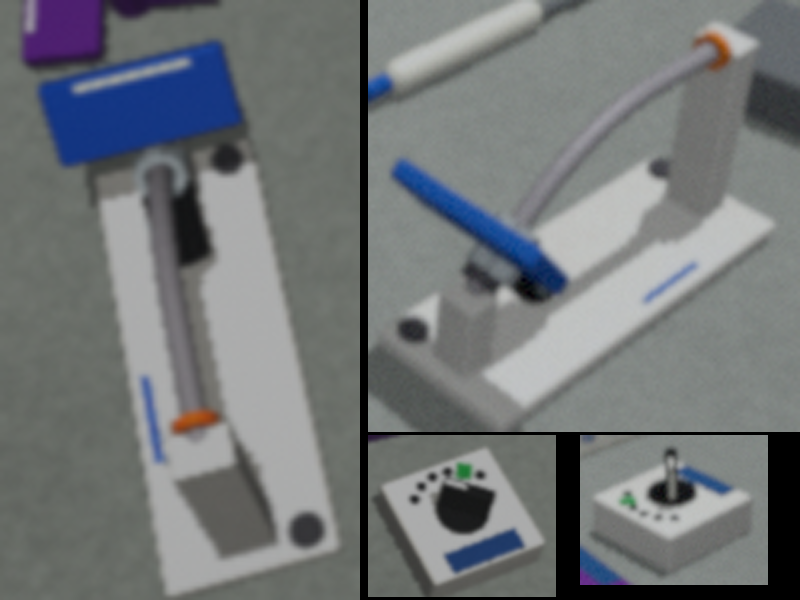

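```bash
cat > h.py <<'E'
import numpy as np
from scipy.optimize import least_squares
def proj(c,X):
    p=np.atleast_2d(X)@np.array(c['R']).T+c['t']
    return np.c_[c['fx']*p[:,0]/p[:,2]+c['cx'],c['fy']*p[:,1]/p[:,2]+c['cy']]
def rz(a):return np.array([[np.cos(a),-np.sin(a),0],[np.sin(a),np.cos(a),0],[0,0,1.]])
def fit(obs,x0):
    # obs: list of (cam, local Nx3, px Nx2)
    f=lambda v:np.concatenate([(proj(c,np.array(L)@rz(v[2]).T+[v[0],v[1],0])-P).ravel() for c,L,P in obs])
    r=least_squares(f,x0,loss='soft_l1',x_scale=[10,10,.1]);return r.x,f(r.x).reshape(-1,2)
E
python3 - <<'E'
from h import *
from station import *
A=camera_info('scene');B=camera_info('side')
m=lambda pts,ox,oy,bx,by,k:np.array([[bx+(x-ox)/k,by+(y-oy)/k] for x,y in pts])
RL=[[125,45,12],[125,-45,12],[87.3,0,126.3]]
P1=m([(338,548),(167,596),(195,420)],0,0,165,225,4)
RS=[[125,-45,12],[-125,-45,12],[-125,45,12],[87.3,0,126.3]]
P2=m([(773,222),(515,420),(380,335),(712,50)],368,0,355,245,3.2)
np.set_printoptions(precision=2,suppress=True)
for o in ([(A,RL,P1),(B,RS,P2)],[(A,RL,P1)],[(B,RS,P2)]):
    v,r=fit(o,[450,-150,0]);print('rail',v,np.degrees(v[2]),r.tolist())
d=lambda k:[43*np.cos(np.radians(230-20*k)),43*np.sin(np.radians(230-20*k)),40]
D=[d(k) for k in range(6)]
Q1=m([(416,499),(421,487),(432,477),(447,471),(464,471),(481,475)],368,435,368,225,2.5)
Q2=m([(674,517),(658,517),(643,511),(629,500)],580,435,245,205,2.5)
for o in ([(A,D,Q1),(B,[D[0]]+D[2:5] if 0 else D[1:5],Q2)],[(A,D,Q1)]):
  for y0 in(0,1.5,-1.5,3):
    v,r=fit(o,[500,200,y0]);print('box',v,np.degrees(v[2]),np.abs(r).max())
print(r.tolist())
E
```

```text
rail [ 587.83 -214.52    0.03] 1.8429849395186406 [[0.7469349422636924, -0.48259978115487456], [-0.446363074830856, 1.27707857658811], [-0.418309937553488, 0.7717017963208832], [0.44062732771749324, -1.0368486783859225], [-1.313776487518851, 2.496455112424769], [0.419879717302706, -0.2977649718722546], [-1.6920010622516202, 0.5499832737986026]]
rail [ 586.73 -210.4    -0.  ] -0.166298469839381 [[0.688332107339761, -0.19874817076004092], [-0.7973097176316628, 0.06408762922865208], [0.058390033818568554, 0.09550674018123573]]
rail [ 589.31 -214.66    0.03] 1.7612719925433113 [[0.997811023530403, -1.2558846384952744], [-0.7584448852558126, 2.0601925081562626], [1.0280367122883263, -0.7094875170279806], [-1.0928353015513608, 0.32923057516376275]]
box [584.52 216.19   0.14] 7.934925120840212 6.376880951597343
box [584.52 216.19   0.14] 7.934924233833764 6.376881038163958
box [584.52 216.19   0.14] 7.934931404184183 6.37687857901949
box [584.52 216.19   0.14] 7.934928939750602 6.376880152074193
box [582.73 217.06   0.12] 6.7679074655540346 0.37881273889178146
box [582.73 217.06   0.12] 6.767907008479064 0.3788128300960807
box [582.73 217.06   0.12] 6.767907185640075 0.37881279094727915
box [582.73 217.06   0.12] 6.767906371571934 0.37881294390564335
[[-0.37881294390564335, 0.1720669071397083], [0.21121645439137637, -0.13401949832527293], [0.3159520768487596, -0.004230305453035044], [0.19282774604960196, 0.18759025822083686], [-0.03650560998431729, -0.12067491958086407], [-0.3183224573268717, -0.09555606611951362]]
```

```bash
python3 -m handwheel '[[[0.15,-0.38,0.11],[0,0,-36]],[[0.15,-0.38,0.11],[0,0,-36]],[[0.15,-0.38,0.11],[0,0,-36]],[[0.15,-0.38,0.11],[0,0,-36]],[[0.15,-0.38,0.11],[0,0,-36]],[[0.15,-0.38,0.11],[0,0,-36]],[[0.15,-0.38,0.11],[0,0,-36]],[[0.15,-0.38,0.11],[0,0,-36]],[[0.15,-0.38,0.11],[0,0,-36]]]' 
python3 -m handwheel '[[[0.15,-0.38,0.0],[0,0,-36]],[[0.15,-0.38,0.0],[0,0,-36]],[[0.15,-0.38,0.0],[0,0,-36]],[[0.15,-0.38,0.0],[0,0,-36]],[[0.15,-0.38,0.0],[0,0,-36]],[[0.15,-0.38,0.0],[0,0,-36]],[[0.15,-0.38,0.0],[0,0,-36]],[[0.15,-0.38,0.0],[0,0,-36]],[[0.15,-0.38,0.0],[0,0,-36]],[[0.15,-0.38,0.0],[0,0,-36]]]'
python3 - <<'E'
from station import *
import cv2,pickle
s=state();c=camera_info('wrist');cv2.imwrite('pics/w1.png',get_image('wrist'))
pickle.dump(c,open('w1.pkl','wb'));print(s['time'],s['ee_pos'],s['ee_rot'],s['joint_pos'],c)
E
```

```text
time: 1.0
ee_pos: [319.9, 166.7, 325.0]
ee_rot: [[-0.598, 0.802, 0.002], [0.802, 0.598, -0.0], [-0.002, 0.001, -1.0]]
ft_force: [0.5, -0.2, -0.1]
finger_gap: 91.3
time: 2.0
ee_pos: [469.2, -211.4, 322.8]
ee_rot: [[-0.013, 1.0, -0.002], [1.0, 0.013, 0.001], [0.001, -0.002, -1.0]]
ft_force: [-0.5, 0.5, 0.9]
finger_gap: 91.3
2.0 [ 469.21242638 -211.43586783  322.83805693] [[-0.01291622  0.99991453 -0.00202489]
 [ 0.99991559  0.01291903  0.00138206]
 [ 0.0014081  -0.00200687 -0.99999699]] [-4.45959050e-01  1.74254943e-01  1.49153391e+00  3.75112981e-04
  1.47822678e+00 -4.58912183e-01] {'fx': 351.90267492358066, 'fy': 351.90267492358066, 'cx': 325.04176476445593, 'cy': 243.9617824420014, 'R': array([[ 0.99991381,  0.01295652, -0.00211955],
       [ 0.01304607, -0.96249237,  0.27099491],
       [ 0.0014711 , -0.2709992 , -0.96257845]]), 't': array([-466.05483122, -269.33362354,  437.42725292])}
```

View pics/w1.png

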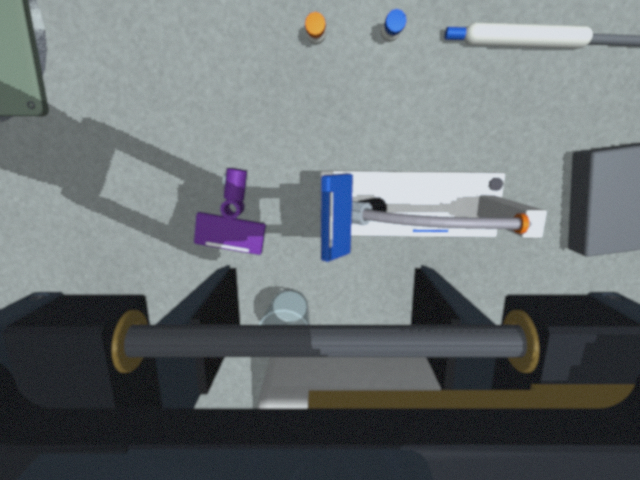

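The wrist view shows the blue plate at (337,217), the rail base from (322,172) to (504,236) and the orange stop at (525,223). The purple look-alike is well clear at (230,225). I'll zoom in to get exact points.

```bash
python3 - <<'E'
import cv2
a=cv2.imread('pics/w1.png')[155:270,305:560]
cv2.imwrite('pics/w1c.png',cv2.resize(a,None,fx=3.1,fy=3.1,interpolation=cv2.INTER_CUBIC))
E
```

```text
(no output)
```

View pics/w1c.png

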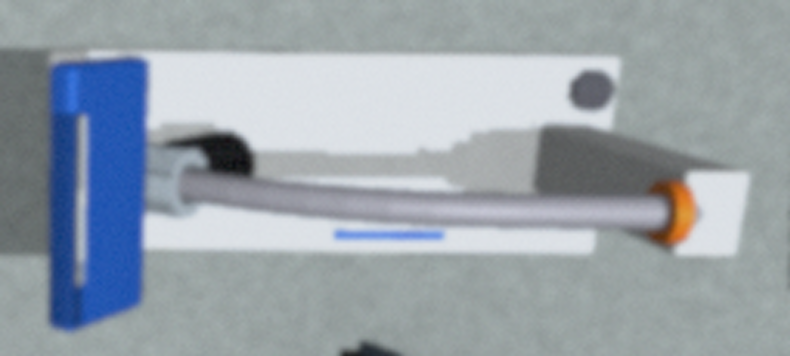

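```bash
python3 - <<'E'
from h import *
from station import *
import pickle
np.set_printoptions(precision=2,suppress=True)
W=pickle.load(open('w1.pkl','rb'));A=camera_info('scene');B=camera_info('side')
m=lambda pts,ox,oy,bx,by,k:np.array([[bx+(x-ox)/k,by+(y-oy)/k] for x,y in pts])
c,s=np.cos(np.radians(40)),np.sin(np.radians(40))
def car(x,y,z):return [-81.1+c*x-s*z,y,73.2+s*x+c*z]
L1=[[125,45,12],[125,-45,12],[87.3,0,126.3]];P=m([(620,58),(594,253),(667,212)],0,0,305,155,3.1)
L2=[car(6,48,60),car(6,-48,60),car(6,48,14),car(6,-48,14),car(-6,48,60),car(-6,-48,60)]
P2=m([(77,62),(75,327),(147,58),(142,303),(52,65),(52,322)],0,0,305,155,3.1)
PA=m([(338,548),(167,596),(195,420)],0,0,165,225,4)
for o in([(W,L1,P)],[(W,L1,P),(A,L1,PA)],[(W,L1+L2,np.r_[P,P2])],[(W,L2,P2)]):
    v,r=fit(o,[587,-213,0]);print(v,np.degrees(v[2]),r.tolist())
E
```

```text
[ 586.81 -213.54    0.01] 0.6304656714076208 [[1.126702032497974, -1.218882136687995], [0.4957146900137559, 0.7757970108576444], [-2.4925315034254254, 0.172199624774521]]
[ 586.7  -212.6     0.01] 0.404124794363325 [[1.2276622508776427, -1.5578806132915872], [0.3373998424456204, 0.4682096160598235], [-2.507349101201612, -0.3765404399828469], [0.1751007801313733, -0.29448597870111826], [-1.239206773185316, 0.3940941057470013], [-0.6622713242777536, 0.2701072567371625]]
[ 588.36 -212.35   -0.  ] -0.024618647288366078 [[2.6387244456157077, -1.0128947898038234], [1.205732953711049, 0.9568098944184271], [-1.0076758393533964, 0.022415837404366812], [-0.13846732471654377, -0.29018705652802623], [-0.9626570110151533, 2.1618646446974026], [3.077521839052565, -1.1800493286659446], [1.7566962598056648, 0.8164328009151518], [-0.8547807996254733, -1.973540270337736], [-1.7222889400815689, 1.4673301233856364]]
[ 588.74 -211.44    0.01] 0.42904598050346904 [[-0.1294328433142482, -0.29700074966783063], [-0.26883646240486314, 2.1625285258113536], [3.092714325050281, -1.3968557507105857], [2.4010935816393726, 0.6314847639627033], [-0.8464027518581361, -1.9101741031996369], [-1.0418219684938776, 1.5291549058001692]]
```

```bash
python3 -m handwheel '[[[-0.034,-0.002,-0.05],[0,-8,0]],[[-0.034,-0.002,-0.08],[0,-16,0]],[[-0.034,-0.002,-0.11],[0,-24,0]],[[-0.034,-0.002,-0.14],[0,-32,0]],[[-0.034,-0.002,-0.165],[0,-40,0]],[[-0.034,-0.002,-0.165],[0,-40,0]],[[-0.034,-0.002,-0.165],[0,-40,0]],[[-0.034,-0.002,-0.165],[0,-40,0]]]' 128
python3 - <<'E'
from station import *
import cv2,pickle
s=state();c=camera_info('wrist');cv2.imwrite('pics/w2.png',get_image('wrist')[:360])
pickle.dump(c,open('w2.pkl','wb'));print(s['joint_pos'])
E
```

```text
time: 2.85
ee_pos: [432.9, -209.2, 157.1]
ee_rot: [[-0.012, 0.767, 0.642], [1.0, 0.013, 0.003], [-0.007, 0.642, -0.767]]
ft_force: [0.7, 1.8, -0.4]
finger_gap: 45.8
[-0.80596201  0.05048354  2.32046884  1.13402622  0.53860381 -1.76127266]
```

View pics/w2.png

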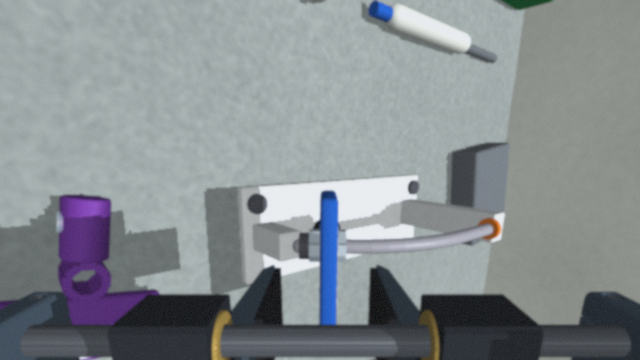

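```bash
python3 - <<'E'
from h import *
import pickle
from station import *
W=pickle.load(open('w2.pkl','rb'));np.set_printoptions(precision=1,suppress=True)
o=np.array([587.5,-212.8,0])
L=np.array([[87.3,0,126.3],[-81.1,0,73.2],[125,45,12],[-125,45,12],[-81.1-.643*60,48,73.2+46]])
print(proj(W,L+o)); print(state()['ee_pos'])
# fit with w2: stop, corners
v,r=fit([(W,L[[0,2,3]],np.array([[487,229],[418,178],[260,188]]))],[587,-213,0]);print(v,np.degrees(v[2]),r)
E
```

```text
[[487.8 229.5]
 [328.1 245.5]
 [419.6 175.1]
 [242.9 187.3]
 [330.  198.4]]
[ 433.4 -209.6  157.7]
[ 602.3 -215.3   -0. ] -0.4697747870024011 [[ 7.2  1.6]
 [ 8.3 -0.6]
 [-1.3 -0.1]]
```

The wrist view shows the plate centred between the fingers, at x 329 against a finger midpoint of about 326. Projecting my rail estimate lands on the stop, bushing and corners to within about 2 px, so I go in and grip.

```bash
python3 -m handwheel '[[[0.015,-0.001,-0.017],[0,0,0]],[[0.03,-0.002,-0.034],[0,0,0]],[[0.045,-0.003,-0.051],[0,0,0]],[[0.059,-0.003,-0.0685],[0,0,0]],[[0.059,-0.003,-0.0685],[0,0,0]],[[0.059,-0.003,-0.0685],[0,0,0]]]' 128
python3 -m handwheel '[[[0,0,0],[0,0,0]],[[0,0,0],[0,0,0]],[[0,0,0],[0,0,0]],[[0,0,0],[0,0,0]],[[0,0,0],[0,0,0]]]' 255
python3 -c "
from station import *
s=state();print(s['ee_pos'],s['torque'])"
```

```text
time: 3.5
ee_pos: [494.5, -214.1, 91.1]
ee_rot: [[-0.014, 0.766, 0.643], [1.0, 0.017, 0.002], [-0.01, 0.643, -0.766]]
ft_force: [0.0, 0.8, -0.3]
finger_gap: 45.1
time: 4.0
ee_pos: [492.7, -215.6, 89.7]
ee_rot: [[-0.011, 0.768, 0.641], [1.0, 0.015, -0.001], [-0.011, 0.641, -0.768]]
ft_force: [-5.8, -0.6, 1.1]
finger_gap: 11.8
[ 492.72479858 -215.63539328   89.7064578 ] [-0.21794091  1.14316447 -0.10005521]
```

```bash
python3 -m handwheel '[[[0.003,0,0.0045],[0,0,0]],[[0.007,0,0.0082],[0,0,0]],[[0.0113,0,0.012],[0,0,0]],[[0.0156,0,0.0157],[0,0,0]],[[0.0217,0,0.0207],[0,2.5,0]],[[0.0281,0,0.0253],[0,5,0]],[[0.0347,0,0.0297],[0,7.5,0]],[[0.0414,0,0.0338],[0,10,0]],[[0.0414,0,0.0338],[0,10,0]],[[0.0414,0,0.0338],[0,10,0]]]'
```

```text
time: 5.0
ee_pos: [535.3, -214.8, 123.7]
ee_rot: [[-0.015, 0.866, 0.5], [1.0, 0.016, 0.002], [-0.007, 0.5, -0.866]]
ft_force: [-0.5, 0.2, -3.7]
finger_gap: 11.5
```

```bash
python3 -m handwheel '[[[0.0069,0,0.0038],[0,2.5,0]],[[0.014,0,0.0073],[0,5,0]],[[0.0212,0,0.0105],[0,7.5,0]],[[0.0286,0,0.0133],[0,10,0]],[[0.0361,0,0.0159],[0,12.5,0]],[[0.0437,0,0.0181],[0,15,0]],[[0.0513,0,0.02],[0,17.5,0]],[[0.0591,0,0.0215],[0,20,0]],[[0.0669,0,0.0227],[0,22.5,0]],[[0.0747,0,0.0236],[0,25,0]],[[0.0826,0,0.0241],[0,27.5,0]],[[0.0905,0,0.0243],[0,30,0]]]'
```

```text
time: 6.2
ee_pos: [625.1, -214.4, 147.0]
ee_rot: [[-0.016, 1.0, -0.004], [1.0, 0.016, 0.005], [0.005, -0.004, -1.0]]
ft_force: [0.5, 0.5, -3.2]
finger_gap: 12.0
```

```bash
python3 -m handwheel '[[[0.006,0,0],[0,0,0]],[[0.012,0,0],[0,0,0]],[[0.018,0,0],[0,0,0]],[[0.024,0,0],[0,0,0]],[[0.03,0,0],[0,0,0]],[[0.03,0,0],[0,0,0]],[[0.03,0,0],[0,0,0]]]'
```

```text
time: 6.9
ee_pos: [656.0, -215.4, 148.5]
ee_rot: [[-0.016, 1.0, -0.0], [1.0, 0.016, 0.0], [0.0, -0.0, -1.0]]
ft_force: [0.1, 0.4, -4.2]
finger_gap: 12.1
```

```bash
python3 -m handwheel '[[[0.0015,0,0],[0,0,0]],[[0.003,0,0],[0,0,0]],[[0.004,0,0],[0,0,0]],[[0.005,0,0],[0,0,0]],[[0.005,0,0],[0,0,0]],[[0.005,0,0],[0,0,0]]]'
```

```text
time: 7.5
ee_pos: [658.9, -215.4, 148.7]
ee_rot: [[-0.015, 1.0, -0.005], [1.0, 0.015, 0.0], [0.001, -0.005, -1.0]]
ft_force: [-6.9, -0.5, 0.4]
finger_gap: 11.4
```

```bash
python3 -m handwheel '[[[0.001,0,-0.001],[0,0,0]],[[0.002,0,-0.0015],[0,0,0]],[[0.002,0,-0.0015],[0,0,0]],[[0.002,0,-0.0015],[0,0,0]]]'
python3 - <<'E'
from station import *
import cv2,numpy as np
s=state();print(s['ee_pos'],s['torque'],s['ft_force'])
a=get_image('scene')[225:375,160:260];b=get_image('side')[240:390,350:500]
cv2.imwrite('pics/home.png',np.hstack([cv2.resize(i,None,fx=3,fy=3,interpolation=cv2.INTER_CUBIC) for i in(a,b)]))
E
```

```text
time: 7.9
ee_pos: [659.0, -215.5, 147.3]
ee_rot: [[-0.015, 1.0, -0.009], [1.0, 0.015, 0.001], [0.001, -0.009, -1.0]]
ft_force: [-11.1, -0.3, 3.7]
finger_gap: 12.2
[ 659.01239278 -215.52484222  147.32538786] [-0.10932005  2.17857643 -0.01379019] [-11.13823971  -0.28386628   3.66038679]
```

View pics/home.png

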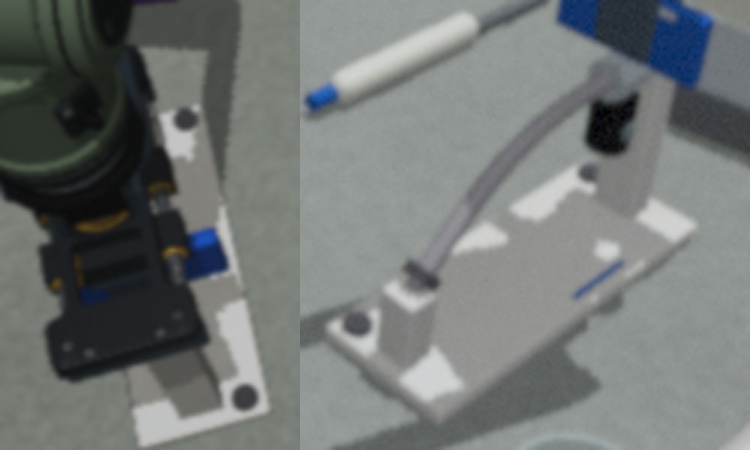

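```bash
python3 -m handwheel '[[[0,0,0],[0,0,0]],[[0,0,0],[0,0,0]],[[0,0,0],[0,0,0]],[[0,0,0.02],[0,0,0]],[[0,0,0.06],[0,0,0]],[[0,0,0.1],[0,0,0]],[[0,0,0.15],[0,0,0]],[[0,0,0.15],[0,0,0]]]' 128
python3 -m handwheel '[[[-0.03,0.34,-0.03],[0,0,0]],[[-0.03,0.34,-0.03],[0,0,0]],[[-0.03,0.34,-0.03],[0,0,0]],[[-0.03,0.34,-0.03],[0,0,0]],[[-0.03,0.34,-0.03],[0,0,0]],[[-0.03,0.34,-0.03],[0,0,0]],[[-0.03,0.34,-0.03],[0,0,0]],[[-0.03,0.34,-0.03],[0,0,0]],[[-0.03,0.34,-0.03],[0,0,0]]]'
python3 - <<'E'
from station import *
import cv2,numpy as np,pickle
s=state();print(s['ee_pos'],s['joint_pos'])
pickle.dump(camera_info('wrist'),open('w3.pkl','wb'))
w=get_image('wrist');cv2.imwrite('pics/w3.png',w)
a=get_image('scene')[300:375,180:260];b=get_image('side')[240:340,410:490]
r=lambda i,k:cv2.resize(i,None,fx=k,fy=k,interpolation=cv2.INTER_CUBIC)
o=np.zeros((600,800,3),np.uint8)
def put(i,x,y):o[y:y+i.shape[0],x:x+i.shape[1]]=i
put(r(a,4),0,0);put(r(b,4),330,0);put(r(w[:300],.6)[:180],0,410)
cv2.imwrite('pics/chk.png',o)
E
```

```text
time: 8.8
ee_pos: [666.6, -216.3, 306.6]
ee_rot: [[-0.016, 1.0, 0.017], [1.0, 0.016, -0.005], [-0.006, 0.017, -1.0]]
ft_force: [0.3, 0.3, 1.1]
finger_gap: 45.3
time: 9.7
ee_pos: [633.4, 125.6, 267.0]
ee_rot: [[-0.018, 1.0, 0.001], [1.0, 0.018, -0.0], [-0.0, 0.001, -1.0]]
ft_force: [0.4, -1.1, -0.6]
finger_gap: 45.5
[633.40646085 125.59522835 267.03174459] [ 1.78179252e-01  4.09039650e-01  1.29551235e+00 -4.71568336e-04
  1.43600331e+00  1.60585523e-01]
```

View pics/chk.png

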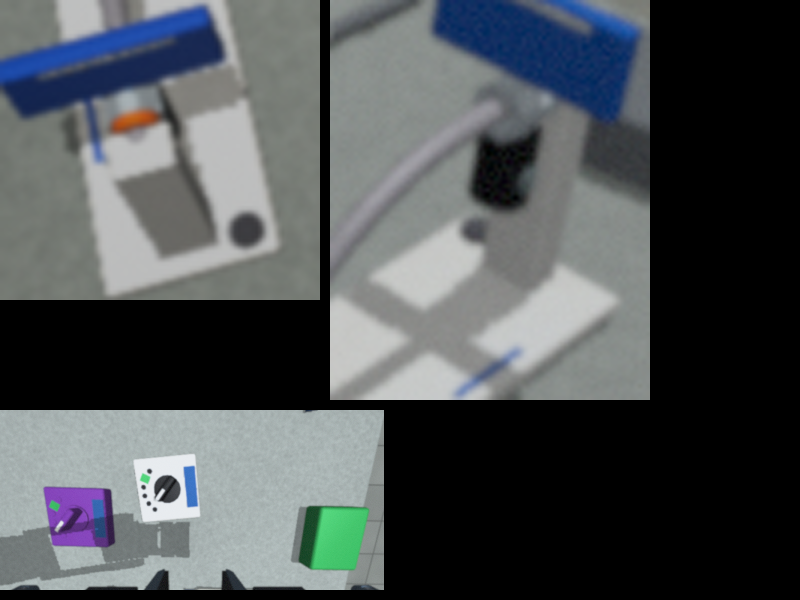

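The carriage hangs upright with its face on the orange stop. Next I zoom on the white box at about (277,130) in the wrist picture.

```bash
python3 - <<'E'
import cv2
a=cv2.imread('pics/w3.png')[65:200,210:350]
cv2.imwrite('pics/w3c.png',cv2.resize(a,None,fx=4,fy=4,interpolation=cv2.INTER_CUBIC))
E
```

```text
(no output)
```

View pics/w3c.png

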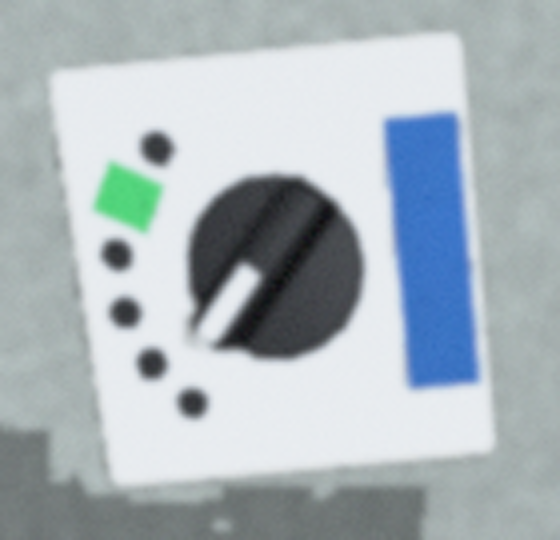

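```bash
python3 - <<'E'
from h import *
import pickle
from station import *
np.set_printoptions(precision=2,suppress=True)
W=pickle.load(open('w3.pkl','rb'))
px=lambda p:np.array(p)/4.+[210,65]-.4
d=lambda k:[43*np.cos(np.radians(230-20*k)),43*np.sin(np.radians(230-20*k)),40]
P=px([(192,403),(151,363),(125,312),(117,254),(128,197),(157,149)])
C=[[-55,55,40],[55,55,40],[55,-55,40],[-55,-55,40]];PC=px([(50,73),(462,35),(495,450),(117,487)])
for o in ([(W,[d(k) for k in range(6)],P)],[(W,[d(k) for k in range(6)]+C,np.r_[P,PC])]):
    v,r=fit(o,[583,217,.1]);print(v,np.degrees(v[2]),r.tolist())
# back-project line at z=81
def bp(p,z):
    R=np.array(W['R']);c=-R.T@W['t'];q=R.T@np.array([(p[0]-W['cx'])/W['fx'],(p[1]-W['cy'])/W['fy'],1]);return c+q*(z-c[2])/q[2]
a,b=[bp(px(q),81) for q in((248,270),(207,342))]
ang=np.degrees(np.arctan2(b[1]-a[1],b[0]-a[0]));print(a,b,'world ang',ang%360,'box ang',(ang-np.degrees(v[2]))%360)
E
```

```text
[582.64 214.53   0.1 ] 5.894004580522007 [[-0.053707209436709036, 0.029586699919008197], [0.06336892726929477, 0.14143850584454754], [0.015878840829913088, 0.012893366104918869], [-0.07315650856619982, 0.07769952353689291], [-0.06018993039222664, 0.04285834074732975], [0.10671470503456248, -0.2968779645610766]]
[582.8  214.53   0.1 ] 6.006922990780438 [[0.15619523118243706, 0.07755716452601291], [0.25732979210064855, 0.20970719096604284], [0.188188678070361, 0.09440626566473043], [0.07395197111523544, 0.16346218016505532], [0.061044696730476744, 0.12277938344828954], [0.20475199362394392, -0.2327471759152786], [-2.3023599329211493, -1.5033258723879328], [0.387400539930411, -2.099055994048058], [0.6903025056869296, 1.8921478648975096], [-2.551971802287227, 1.2900563099693159]]
[580.77 213.03  81.  ] [570.36 196.06  81.  ] world ang 238.455804171912 box ang 232.44888118113158
```

```bash
python3 -m handwheel '[[[-0.025,0.045,0],[0,0,-8]],[[-0.051,0.0895,0],[0,0,-16]],[[-0.051,0.0895,-0.04],[0,0,-24]],[[-0.051,0.0895,-0.08],[0,0,-32]],[[-0.051,0.0895,-0.12],[0,0,-35]],[[-0.051,0.0895,-0.15],[0,0,-35]],[[-0.051,0.0895,-0.15],[0,0,-35]],[[-0.051,0.0895,-0.15],[0,0,-35]]]'
python3 - <<'E'
from station import *
import cv2
s=state();print(s['ee_pos'],s['joint_pos'])
cv2.imwrite('pics/w4.png',get_image('wrist'))
E
```

```text
time: 10.65
ee_pos: [583.1, 213.2, 117.8]
ee_rot: [[0.562, 0.827, 0.001], [0.827, -0.562, 0.0], [0.001, 0.001, -1.0]]
ft_force: [0.3, -0.6, 0.4]
finger_gap: 45.6
[583.13585674 213.15214019 117.77916468] [ 3.31985958e-01  4.61231571e-01  1.59489005e+00 -1.44726714e-04
  1.08459579e+00  9.29156722e-01]
```

View pics/w4.png

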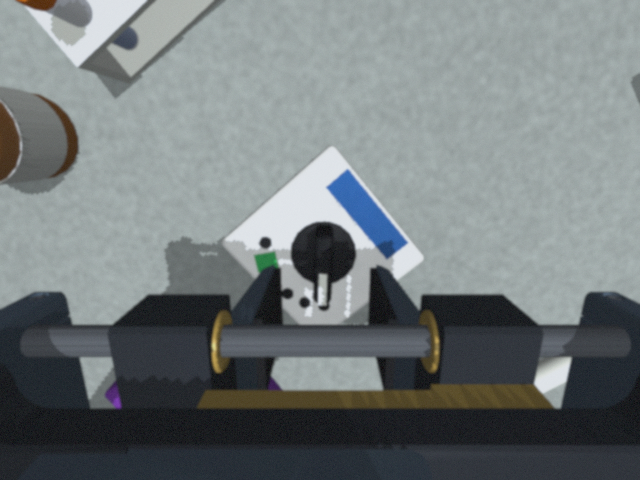

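The bar stands upright in the picture at x≈323, centred between the fingers at about 326, so I descend and grip.

```bash
python3 -m handwheel '[[[0,0.0015,-0.03],[0,0,0]],[[0,0.0015,-0.05],[0,0,0]],[[0,0.0015,-0.063],[0,0,0]],[[0,0.0015,-0.063],[0,0,0]],[[0,0.0015,-0.063],[0,0,0]]]' 128
python3 -m handwheel '[[[0,0,0],[0,0,0]],[[0,0,0],[0,0,0]],[[0,0,0],[0,0,0]],[[0,0,0],[0,0,0]],[[0,0,0],[0,0,0]]]' 255
```

```text
time: 11.2
ee_pos: [583.4, 215.8, 55.6]
ee_rot: [[0.561, 0.828, 0.003], [0.828, -0.561, 0.001], [0.002, 0.002, -1.0]]
ft_force: [-0.4, 0.3, 0.3]
finger_gap: 45.6
time: 11.7
ee_pos: [582.8, 215.4, 54.4]
ee_rot: [[0.561, 0.828, 0.002], [0.828, -0.561, -0.0], [0.001, 0.001, -1.0]]
ft_force: [2.3, -1.0, 1.4]
finger_gap: 12.0
```

```bash
python3 -m handwheel '[[[0,0,0],[0,0,-7]],[[0,0,0],[0,0,-14]],[[0,0,0],[0,0,-21]],[[0,0,0],[0,0,-28]],[[0,0,0],[0,0,-35]],[[0,0,0],[0,0,-42]],[[0,0,0],[0,0,-49]],[[0,0,0],[0,0,-56]],[[0,0,0],[0,0,-63]],[[0,0,0],[0,0,-70]],[[0,0,0],[0,0,-75]],[[0,0,0],[0,0,-80]]]'
python3 -m handwheel '[[[0,0,0],[0,0,0]],[[0,0,0],[0,0,0]],[[0,0,0],[0,0,0]]]'
python3 -c "
from station import *
s=state();print(s['joint_pos'],s['torque'])"
```

```text
time: 12.9
ee_pos: [583.1, 214.4, 54.4]
ee_rot: [[0.911, -0.411, 0.002], [-0.411, -0.911, -0.002], [0.002, 0.001, -1.0]]
ft_force: [1.5, -3.4, 1.4]
finger_gap: 11.8
time: 13.2
ee_pos: [583.1, 214.5, 54.4]
ee_rot: [[0.914, -0.406, 0.002], [-0.406, -0.914, -0.002], [0.002, 0.001, -1.0]]
ft_force: [1.8, -3.3, 1.6]
finger_gap: 11.9
[ 0.33513776  0.52379356  1.66673296 -0.00273846  0.94998692  2.32584191] [-0.9213324 -0.286778  -0.0119593]
```

Turned 80°. I release, rise and back off for a final look.

```bash
python3 -m handwheel '[[[0,0,0],[0,0,0]],[[0,0,0],[0,0,0]],[[0,0,0],[0,0,0]],[[0,0,0],[0,0,0]],[[0,0,0.03],[0,0,0]],[[0,0,0.07],[0,0,0]],[[0,0,0.11],[0,0,0]],[[0,0,0.16],[0,0,0]],[[0,0,0.2],[0,0,0]]]' 128
python3 -m handwheel '[[[-0.04,-0.09,0.02],[0,0,35]],[[-0.04,-0.09,0.02],[0,0,70]],[[-0.04,-0.09,0.02],[0,0,100]],[[-0.04,-0.09,0.02],[0,0,100]],[[-0.04,-0.09,0.02],[0,0,100]],[[-0.04,-0.09,0.02],[0,0,100]],[[-0.04,-0.09,0.02],[0,0,100]],[[-0.04,-0.09,0.02],[0,0,100]],[[-0.04,-0.09,0.02],[0,0,100]],[[-0.04,-0.09,0.02],[0,0,100]],[[-0.04,-0.09,0.02],[0,0,114]],[[-0.04,-0.09,0.02],[0,0,114]]]'
python3 - <<'E'
from station import *
from h import *
import cv2
s=state();print(s['time'],s['ee_pos'],s['ft_force'])
W=camera_info('wrist');w=get_image('wrist');c=proj(W,[[582.7,214.8,60]])[0].astype(int);print(c)
x,y=max(c[0]-60,0),max(c[1]-55,0)
a=get_image('scene');b=get_image('side')
r=lambda i,k:cv2.resize(i,None,fx=k,fy=k,interpolation=cv2.INTER_CUBIC)
o=np.zeros((600,800,3),np.uint8)
def put(i,x,y):i=i[:600-y,:800-x];o[y:y+i.shape[0],x:x+i.shape[1]]=i
put(r(w[y:y+100,x:x+120],3),0,0);put(r(a[160:400,90:570],.9),365,0);put(r(b[240:340,410:490],3),365,230);put(r(a[300:375,180:260],3.5),0,310)
cv2.imwrite('pics/final.png',o)
E
```

```text
time: 14.1
ee_pos: [582.2, 215.8, 257.0]
ee_rot: [[0.913, -0.408, 0.002], [-0.408, -0.913, 0.001], [0.001, -0.002, -1.0]]
ft_force: [0.9, 0.2, 0.4]
finger_gap: 45.8
time: 15.3
ee_pos: [541.9, 125.8, 274.0]
ee_rot: [[0.184, 0.983, -0.0], [0.983, -0.184, 0.0], [0.0, -0.0, -1.0]]
ft_force: [-0.4, 0.2, 0.3]
finger_gap: 45.4
15.3 [541.93058678 125.75286127 273.98736477] [-0.40927139  0.16185661  0.32654591]
[347 126]
```

View pics/final.png

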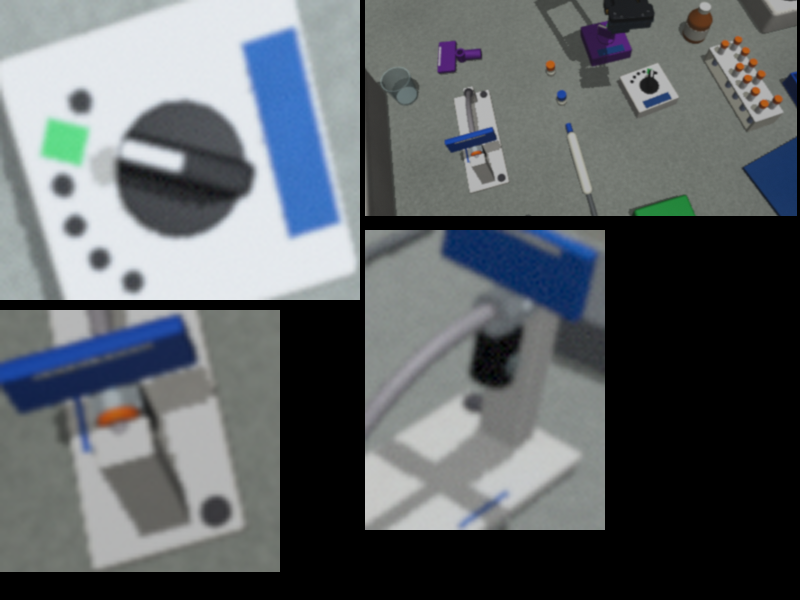

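```bash
python3 -c "
from station import *
print(finish_job())"
```

```text
the job is handed in; nothing more can be done
None
```

The carriage is at the orange stop and the selector is on the green dot. I handed the job in at about 15 s, with the arm up and touching nothing.

- **Carriage:** I gripped the blue plate and took it up the slope, turning it 40° with the bend. It met the stop at x ≈ 659 mm, against about 660 mm expected, and I pressed it home with about 11 N. After I let go, the pictures showed it hanging upright against the orange flange. They are too coarse to rule out a gap of under a millimetre or so.
- **Selector:** It started on the first dot. I turned it 80° clockwise and released it. The last picture shows its white line pointing at the green dot.
- **Other things:** The vials, pipette, beaker, rack, bottle and both purple look-alikes looked undisturbed in the last scene picture. The highest wrist force I read was about 12 N.
- **Disagreements:** The camera fits differed by up to about 4 mm and 2° for the rail, and about 3 mm for the box. I settled these with close wrist views. One fit of the rail from the second wrist view came out about 15 mm off because I had picked a wrong corner, so I discarded it.

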